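# Hold a freshly oiled turned ball under the curing lamp

### The job

Switch on the UV curing lamp by pressing its keys fully down and letting each come up again, one at a time: the round key, then the square key, then the long key. Then pick up the wooden paddle by its handle with the freshly oiled ball lying loose in its pocket, carry it so that the ball does not roll out over the pocket rim, and hold it still and level under the lamp head, the ball centred under the lens with its top about 10 cm below it. Finish while still holding it there in the gripper, the paddle resting on nothing; the ball's coat is wet, so let nothing but the paddle touch it, and leave the tin, brush and sanding block where they are.

Things in the scene. Friction and masses are not known exactly. Their poses are not given: they have to be found in the camera images.
- lamp: Cordless bench curing lamp, fixed. Origin on the bench under the centre of its grey control housing, z up; housing 160 (x) by 210 (y) mm, top 55 mm high, -x side to the robot (yaw within 0.18). Foot plate 190 by 280 mm, 8 mm high, y -155 to +125. Key panel on top at x -42 mm, three black keys in a row along y. Battery pack behind it: x 80 to 140, y -33 to 73 mm, 62 mm high.
- lamp_column (a point): Top of the upright steel column, 22 mm thick, at x 60, y -70, z 380 mm in the lamp's frame. A boom 18 mm thick leaves it at height 358 mm along -y (clamp and knob reach x 108 mm) and carries the lamp head.
- lamp_lens (a point): Centre of the lens, in the flat underside of the round lamp head, facing down; at x 60, y -250, z 310 mm in the lamp's frame, axes as the lamp's (z up). Head 90 mm in diameter, from 310 to about 365 mm above the bench, clear open bench below it.
- key_round (a joint): Round key, 26 mm in diameter, at the +y end of the row (y = +66 mm in the lamp's frame): travel in m, 0 up, 0.005 fully down. Springs back. Starts to move at about 1.2 N, fully down at about 4 N.
- key_round_top (a point): Centre of the top face of the round key, 66 mm above the bench (10 mm above the panel); moves with it. Press straight down.
- key_square (a joint): Square key, 25 by 25 mm, in the middle of the row (y = +10 mm in the lamp's frame): travel in m, 0 up, 0.005 fully down; same spring as the round key.
- key_square_top (a point): Centre of the top face of the square key, 66 mm above the bench; moves with it.
- key_long (a joint): Long key, 22 (x) by 52 (y) mm, at the -y end of the row (y = -58 mm in the lamp's frame): travel in m, 0 up, 0.005 fully down; same spring.
- key_long_top (a point): Centre of the top face of the long key, 66 mm above the bench; moves with it.
- tray: Loose wooden paddle, about 0.13 kg, flat on the bench. Origin at the centre of the round disc, on its underside; z up, x away from the handle. Disc 100 mm in diameter, 12 mm thick, with a round pocket 32 mm in diameter and 4 mm deep in the centre of its top. A straight handle runs from the disc along -x: 22 mm wide (y), 26 mm high from the underside, from x = -46 to -202 mm, flat on the bench.
- tray_pocket (a point): Centre of the pocket's floor, 8 mm above the paddle's underside.
- tray_grip (a point): Good place to pinch the handle from above: on its middle line, 150 mm from the disc's centre (x = -150 mm), 13 mm above the underside.
- ball_center (a point): Centre of the turned wooden ball, 45 mm in diameter, about 35 g, lying loose on the pocket's floor with about 3 mm of play; its centre stands 30.5 mm above the paddle's underside. It rolls out over the 4 mm rim at about 35 degrees of tilt, or if jerked.
- tin: Closed metal tin of oil, 66 mm in diameter, 85 mm high, upright. Origin at the centre of its underside. Leave alone.
- brush: Flat brush, 200 mm long, 42 mm wide, 20 mm high, lying along its x on the near side of the lamp. Origin at its middle, on the bench. Leave alone.
- sander: Sanding block, 115 by 65 by 40 mm. Origin under its centre. Leave alone.
- ball: The same ball as a body (its origin turns as the ball rolls: use ball_center for its place).
Things that resemble listed ones, but are neither listed nor needed, are in the scene too. Of the things that look like the ball, the smallest one is meant.

How it is judged (in metres and radians):
On the way, in this order (a step that is already met when the one before it is completed fails the run):
1. the round key is pressed down alone (value of joint key_round above 0.0035 m and value of joint each of key_square, key_long below 0.0015 m), for 0.05 s.
2. the round key is up again and the square key is pressed down alone (value of joint key_square above 0.0035 m and value of joint each of key_round, key_long below 0.0015 m), for 0.05 s.
3. the square key is up again and the long key is pressed down alone (value of joint key_long above 0.0035 m and value of joint each of key_round, key_square below 0.0015 m), for 0.05 s.
4. all keys are up and the paddle is lifted clear of the bench in the gripper with the ball in its pocket (value of joint each of key_round, key_square, key_long below 0.0015 m and height (world z) of tray_pocket above 0.05 m and contact force between tray and the fingers above 1 N and contact force between tray and lamp below 0.05 N and contact force between tray and tin below 0.05 N and contact force between tray and brush below 0.05 N and contact force between tray and sander below 0.05 N and distance between ball_center and tray_pocket below 0.03 m), for 0.2 s.
5. the paddle is held level with the ball under the lens (horizontal distance between ball_center and lamp_lens below 0.025 m and z of ball_center in the frame of lamp_lens between -0.1625 and -0.0825 m and angle between tray's own z axis and vertical below 0.1 rad and contact force between tray and the fingers above 1 N and contact force between tray and lamp below 0.05 N and contact force between tray and tin below 0.05 N and contact force between tray and brush below 0.05 N and contact force between tray and sander below 0.05 N and distance between ball_center and tray_pocket below 0.03 m), for 0.2 s.
At the end, for the whole second after the job is handed in: The gripper alone holds the paddle, still (under 30 mm/s, 0.15 rad/s) and level within 0.10 rad, touching nothing else; the ball is in the pocket, its centre within 25 mm sideways of the lens centre, its top 60 to 140 mm below the lens; all keys are up (all of step 5 and value of joint each of key_round, key_square, key_long below 0.0015 m and linear speed of tray below 0.03 m/s and angular speed of tray below 0.15 rad/s); the arm keeps its last pose, push and grip.
It fails at once if two keys are pressed at once (value of joint each of key_round, key_square above 0.0025 m or value of joint each of key_square, key_long above 0.0025 m or value of joint each of key_round, key_long above 0.0025 m).
It fails at once if the ball leaves the pocket of the paddle (distance between ball_center and tray_pocket above 0.033 m).
It fails at once if the wet ball is touched by something other than the paddle (contact force between ball and the fingers above 0.05 N or contact force between ball and the arm above 0.05 N or contact force between ball and lamp above 0.05 N or contact force between ball and tin above 0.05 N).
It fails at once if the tin, brush or sanding block is shifted by more than 30 mm or the tin is knocked over (distance of any of tin, brush, sander from where it was at the start of the episode above 0.03 m or angle between tin's own z axis and vertical above 0.5 rad).
It also fails if it takes over 64 s, if anything falls off the work surface, if the arm or the gripper's body presses on something with over 40 N, if the wrist force passes 120 N, or if a joint passes its speed limit or range.

### The arm

A 6-joint arm with a two-finger parallel gripper is mounted at the origin on the work surface. World frame = base frame: x ahead of the robot, y to its left, z up, the work surface at z = 0. Lengths are in mm, angles in rad, forces in N, time in s.
With the tool pointing down it reaches from about 375 to 925 mm from the base axis. Payload 5.7 kg.
Tool frame: the origin (TCP) lies midway between the tips of the shut fingers; the grasp point (between the pads) lies 19 mm behind it (bot.hold_point_z is the distance from the TCP to the grasp point, in mm); z points along the fingers, y is the line along which they close (so a half turn about z gives the same grasp; the last joint's range is limited). The gripper opens to 88 mm and grips with 3 to 60 N. Pads are 20 mm wide; open, the fingers measure 115 mm over their backs; the gripper's body (75 mm by 178 mm) begins 61 mm behind the grasp point.
Start: joints at [1.099, 0.359, 1.51, -0, 1.272, -0.115], TCP at [209.557, 562.181, 222.623] pointing down, gripper open.
Joint ranges: [-2.97, 2.97], [-1.01, 2.36], [0.21, 2.38], [-0.96, 4.11], [0.2, 2.71], [-2.98, 2.98]. Speed limits (rad/s): [2.39, 2.39, 3.14, 3.14, 3.14, 3.14].

### API

Orientations are given as a unit quaternion [w, x, y, z].
In Python, from station import bot gives the robot as it stands.
- The arm moves only by the tool send_rows, never from a script. Its argument "rows" is a list that holds one entry, the list of rows, each a list of 6 numbers: the shift along the tool's x, y, z normalised to -1 to 1, where 1 is 0.8 m, then the turn, a rotation vector about the tool's x, y, z normalised to -1 to 1, where 1 is 2 pi rad. A call has 1 to 20 rows; each row is the pose to reach, as a shift and turn from the pose commanded when the call began, along the tool's axes at that moment, turning the shorter way round; what a row does not reach only later rows make up. A row lasts 1/12 s, in which the tool goes at most 41.7 mm and 7.16 degrees, less where a joint would pass 70% of its speed; a pose out of reach is approached as far as the arm can. A call with a number of a shift or a turn outside -1 to 1 is refused whole. A call with a gripper value outside its range is refused whole. "jaw" is the closure, from -1 (fully open) to 1 (shut), set as the call begins (left out, the last holds). The fingers move at their own pace and stop on an object; "squeeze" is the grip in N (left out, the last holds). Time passes only in rows, so rows that repeat a pose let the fingers close. It gives the time, the measured TCP pose, the force, the opening and the grip force at its end, in the units of the state.
- bot.get_obs(): the state, without advancing time (a new reading comes with each control period).
- bot.snapshot(name): name is "scene" or "side" or "wrist"; returns a dict with "pixels" (400x640x3 uint8, red, green, blue), "depth" (400x640 float32, mm along the optical axis (not along the pixel's ray), 0 where there is no reading), "fx", "fy", "cx", "cy" (pixels), "eye" and "rotation" of the camera in the world. Camera axes: x right, y up, looking along -z (the intrinsics and any distortion apply to the point x, -y, -z); pixel columns grow to the right and rows downward; lengths in mm; the calibration is good to about 2 mm. The wrist camera is an equidistant fisheye: a pixel r from the principal point sees the ray r / f radians off the axis. A picture is of the moment at which its call begins.
- bot.finish_job(): hands the job in; it is judged then, once.
The state is a dict: "clock": time; "joint_pos": joint angles; "qvel": joint speeds; "joint_torque": joint torques, N m; "tcp_pos": TCP position; "tool_rot": TCP orientation; "wrist_force": force on the tool from outside, world axes, zero at the start; "ft_torque": the same for the moment, N m; "gripper_width": opening from 0.0 (shut) to 1.0 (fully open); "grasp_force": force on a finger pad.
Only numpy, scipy, OpenCV 4.12 (cv2) and the standard library are available. Lean on these libraries where they do the work, as an engineer would, in place of code of your own. Each camera call takes 0.05 s, during which the arm holds its last target. There are 200 camera calls.

## Working session

There is one attempt and no reset: what is moved stays moved. The work goes in short steps, Python scripts to look and compute and a tool call to move; the robot and the scene stay as the last step left them, time stands still between calls to the robot, and variables do not carry over. Pictures are saved under pics/ and viewed, at most 10 in all, crops included, and the job is handed in when it is done.

Besides the shell and the picture viewer there is one more tool, called after "Emit:" as name(argument=value, ...) on one line, values as JSON. send_rows: Moves the arm, as the interface text tells. Scaled input: -1 to 1 covers 0.8 m each way for a shift and 2 pi rad each way for a turn. Its arguments: {"type":"object","properties":{"rows":{"type":"array"},"jaw":{"type":"number"},"squeeze":{"type":"number"}},"required":["rows"]}

```bash
ls; mkdir -p pics; python3 - <<'E'
from station import bot
import cv2,numpy as np
o=bot.get_obs(); print({k:np.round(v,3) for k,v in o.items()})
for n in("scene","side","wrist"):
    s=bot.snapshot(n); cv2.imwrite(f"pics/{n}0.png",s["pixels"][...,::-1]); np.savez(f"{n}0.npz",**s)
    print(n,s["fx"],s["fy"],s["cx"],s["cy"],s["eye"],np.round(s["rotation"],3).tolist(),[k for k in s])
E
```

```text
pics
{'clock': np.float64(0.0), 'joint_pos': array([ 1.099,  0.359,  1.511,  0.   ,  1.272, -0.115]), 'qvel': array([ 0.001, -0.   ,  0.002, -0.   ,  0.002,  0.   ]), 'joint_torque': array([-0.0000e+00, -5.1538e+01, -2.7072e+01,  6.7000e-02,  3.5000e-02,
       -0.0000e+00]), 'tcp_pos': array([209.231, 561.604, 221.829]), 'tool_rot': array([-0.   ,  0.177,  0.984, -0.001]), 'wrist_force': array([ 0.419,  0.356, -0.008]), 'ft_torque': array([ 0.021, -0.021, -0.004]), 'grasp_force': np.float64(0.0), 'gripper_width': np.float64(1.0)}
scene 379.80102174746656 379.80102174746656 315.3814614459962 196.4915741117891 [1125.15613263 -429.35514678 1029.48568917] [0.85, 0.325, 0.147, 0.387] ['pixels', 'depth', 'fx', 'fy', 'cx', 'cy', 'eye', 'rotation']
side 432.978078484623 432.978078484623 317.449161309046 207.12627503350973 [ 449.03587417 -816.84432355 1199.77711865] [0.933, 0.353, -0.026, -0.071] ['pixels', 'depth', 'fx', 'fy', 'cx', 'cy', 'eye', 'rotation']
wrist 309.70691628693146 309.70691628693146 320.7892437338693 202.03075451616763 [129.80351527 591.98110721 384.35149422] [0.812, -0.128, -0.087, 0.563] ['pixels', 'depth', 'fx', 'fy', 'cx', 'cy', 'eye', 'rotation']
```

View pics/scene0.png

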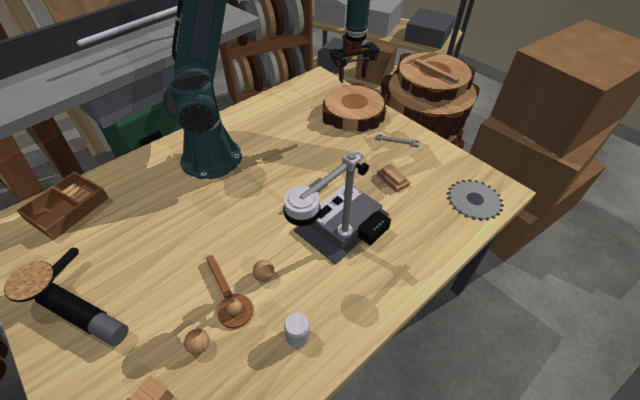

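View pics/side0.png

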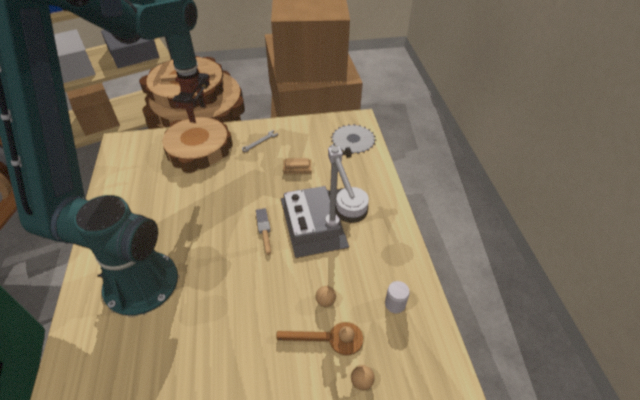

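The scene view shows the paddle with the ball at (234,307), the lamp at (340,215), the tin at (297,330) and loose balls at (263,270) and (197,341). In the side view the paddle disc is at (347,338) with its handle reaching (278,335), and the keys are at (295,198), (302,209) and (303,225). The brush is at (264,230).

There are three ball-like things in the side view: (347,333) on the paddle, (326,296) and (362,377). The one in the pocket fits the description. I'll check it by size and with an enlarged crop.

```bash
cat > h.py <<'E'
import numpy as np,cv2
from scipy.spatial.transform import Rotation as R
def rot(s):
    r=np.array(s["rotation"],float)
    return R.from_quat(r[[1,2,3,0]])
def rays(s,uv):
    uv=np.atleast_2d(np.array(uv,float))
    d=np.stack([(uv[:,0]-s["cx"])/s["fx"],-(uv[:,1]-s["cy"])/s["fy"],-np.ones(len(uv))],1)
    return rot(s).apply(d)
def onplane(s,uv,z):
    d=rays(s,uv); e=np.array(s["eye"]); return e+d*((z-e[2])/d[:,2])[:,None]
def cloud(s):
    v,u=np.mgrid[:400,:640]; d=rays(s,np.stack([u.ravel(),v.ravel()],1))
    return (np.array(s["eye"])+d*np.array(s["depth"]).reshape(-1,1)).reshape(400,640,3)
def tri(s1,p1,s2,p2):
    d1=rays(s1,p1)[0];d2=rays(s2,p2)[0];e1=np.array(s1["eye"]);e2=np.array(s2["eye"])
    t=np.linalg.lstsq(np.stack([d1,-d2],1),e2-e1,rcond=None)[0]
    a=e1+t[0]*d1;b=e2+t[1]*d2; return (a+b)/2,np.linalg.norm(a-b)
E
python3 - <<'E'
from h import *
S={n:dict(np.load(n+"0.npz")) for n in("scene","side")}
for n,s in S.items():
    P=cloud(s); z=P[...,2]
    ok=(s["depth"]>0)&(P[...,0]>300)&(P[...,0]<900)&(P[...,1]>-450)&(P[...,1]<350)
    print(n,"bench z",np.median(z[ok]))
    m=(ok&(z>6)).astype(np.uint8)
    k,l,st,c=cv2.connectedComponentsWithStats(m)
    for i in range(1,k):
        if st[i,4]>60:
            q=P[l==i]; print(i,st[i],np.round(q.mean(0)),"min",np.round(q.min(0)),"max",np.round(q.max(0)))
    # lamp housing top
    for lo,hi in((51,60),(61,70)):
        m=(ok&(z>lo)&(z<hi)&(P[...,1]>-150)); q=P[m][:,:2].astype(np.float32)
        if len(q)>20: print(lo,len(q),cv2.minAreaRect(q))
s=S["side"];im=s["pixels"][...,::-1]
a=cv2.resize(im[180:260,250:380],None,fx=6,fy=6,interpolation=cv2.INTER_CUBIC)
b=cv2.resize(im[280:400,270:420],None,fx=5,fy=5,interpolation=cv2.INTER_CUBIC)
cv2.imwrite("pics/lamp.png",a);cv2.imwrite("pics/pad.png",b)
E
```

```text
scene bench z 1.6521251455121728
1 [ 283  151  109  113 6157] [633.  92. 155.] min [ 343. -110.    6.] max [720. 318. 384.]
74 [ 206  255   48   73 1298] [ 588. -282.   22.] min [ 418. -336.    6.] max [ 666. -237.   56.]
91 [253 260  21  22 368] [ 586. -162.   51.] min [ 551. -188.   16.] max [ 609. -126.   68.]
160 [284 312  26  36 739] [ 796. -204.   70.] min [ 742. -231.    6.] max [ 820. -148.   91.]
169 [184 329  26  26 521] [ 643. -414.   52.] min [ 605. -445.   22.] max [ 666. -381.   69.]
51 1616 ((621.0180053710938, 70.28829956054688), (219.02061462402344, 432.4214782714844), 5.87595272064209)
61 615 ((621.3074340820312, 65.13587951660156), (209.74191284179688, 421.35760498046875), 4.00647497177124)
side bench z -0.4329056242229399
1 [ 281  145   88  113 4723] [602.  85. 153.] min [ 477. -113.    6.] max [702. 305. 383.]
7 [255 208  16  47 398] [405. 152.  17.] min [379.  42.   6.] max [426. 246.  24.]
27 [385 282  24  32 597] [ 777. -211.   65.] min [ 749. -234.    6.] max [ 812. -169.   91.]
28 [315 286  21  22 352] [ 570. -168.   49.] min [ 541. -191.   15.] max [ 602. -131.   67.]
38 [ 276  322   88   33 1382] [ 565. -284.   19.] min [ 411. -338.    6.] max [ 661. -238.   55.]
47 [351 365  24  26 483] [ 627. -422.   51.] min [ 598. -447.   20.] max [ 661. -385.   66.]
51 1486 ((607.5321655273438, 68.84065246582031), (206.8983917236328, 427.4428405761719), 4.63334321975708)
61 236 ((563.5848388671875, 68.34730529785156), (418.250732421875, 176.11253356933594), 76.69627380371094)
```

View pics/lamp.png

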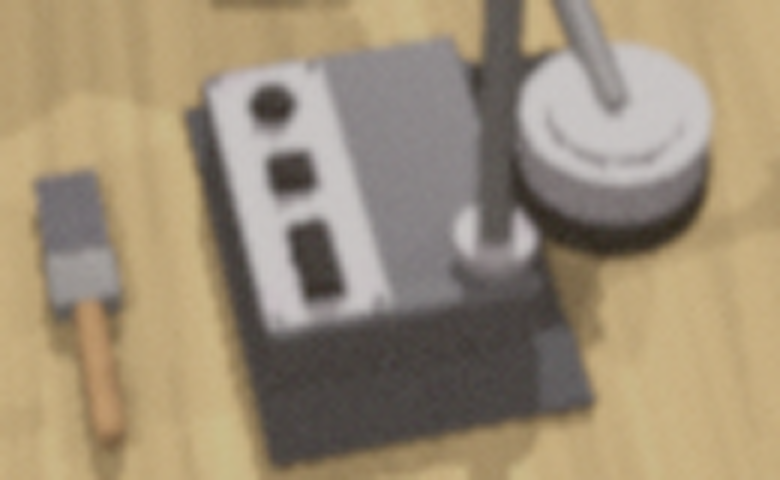

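View pics/pad.png

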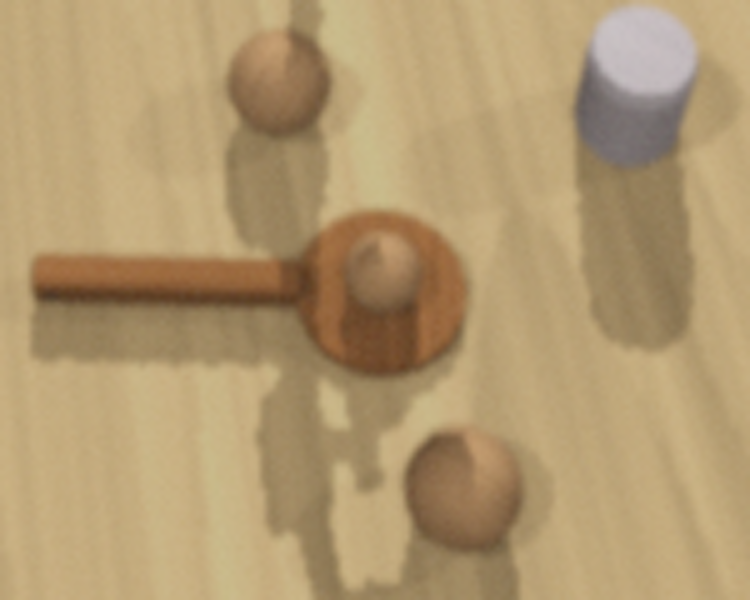

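The lamp crop shows the round key at (271,103), the square key at (292,174) and the long key at (315,262). The paddle crop shows the smallest ball in the pocket at (383,270), with the larger loose balls at (279,82) and (464,490), so the pocket ball is the one meant. The handle runs from (35,278) to (300,283). Next I'll measure these in both views.

```bash
cat > meas.py <<'E'
from h import *
S={n:dict(np.load(n+"0.npz")) for n in("scene","side")}
for n,s in S.items():
    P=cloud(s); z=P[...,2]; g=cv2.cvtColor(s["pixels"],cv2.COLOR_RGB2GRAY); hsv=cv2.cvtColor(s["pixels"],cv2.COLOR_RGB2HSV)
    reg=(z>48)&(z<75)&(P[...,0]>440)&(P[...,0]<640)&(P[...,1]>0)&(P[...,1]<230)
    k,l,st,c=cv2.connectedComponentsWithStats((reg&(g<75)).astype(np.uint8))
    for i in range(1,k):
        if 15<st[i,4]<300: print(n,"key?",c[i].round(1),st[i],onplane(s,c[i],66)[0].round(1),z[l==i].mean().round(1))
    # head top & column top
    for nm,m in(("head",(z>350)&(z<372)&(P[...,1]<5)),("col",(z>374)&(z<390)&(P[...,0]<800)&(P[...,0]>500)&(P[...,1]<250)),("tin",(z>80)&(z<95)&(P[...,0]>700)&(P[...,0]<850)&(P[...,1]<-100)&(P[...,1]>-300))):
        q=P[m]; 
        if len(q): print(n,nm,len(q),q.mean(0).round(1),q.min(0).round(),q.max(0).round(), np.round(cv2.minEnclosingCircle(q[:,:2].astype(np.float32))[0],1))
    # paddle
    h,sa,v=cv2.split(hsv)
    reg=(P[...,0]>390)&(P[...,0]<700)&(P[...,1]>-350)&(P[...,1]<-225)&(z>5)
    hd=reg&(z>17)&(z<32)&(P[...,0]<560); q=P[hd]
    if n=="scene": print("handle px",hd.sum())
    u=np.argwhere(hd&(z>21))[:,::-1]; q=onplane(s,u,26)
    r=cv2.minAreaRect(q[:,:2].astype(np.float32)); print(n,"handle",r)
    L=cv2.fitLine(q[:,:2].astype(np.float32),cv2.DIST_HUBER,0,.01,.01).ravel(); print(" line",L,"x range",q[:,0].min(),q[:,0].max())
    b=reg&(z>30)&(P[...,0]>570); u=np.argwhere(b)[:,::-1]
    print(n,"ball",b.sum(),P[b].mean(0).round(1),cv2.minEnclosingCircle(u.astype(np.float32)))
    d=reg&(z<16)&(z>8)&(P[...,0]>540); u=np.argwhere(d)[:,::-1]; q=onplane(s,u,12)[:,:2].astype(np.float32)
    print(n,"disc",cv2.minEnclosingCircle(q))
E
python3 meas.py
```

```text
scene key? [337.2 200.2] [332 196  11   9  54] [538.3 181.5  66. ] 65.2
scene key? [324.5 211. ] [319 205  13  13  84] [545.  117.9  66. ] 65.7
scene key? [329.2 230.5] [315 222  24  16  76] [614.   75.5  66. ] 53.9
scene head 936 [653.7 -62.9 362.4] [ -32. -107.  350.] [701.   5. 371.] [334.5 -38.3]
scene col 141 [649.9 111.8 377.5] [627.  96. 374.] [689. 131. 384.] [657.2 113.1]
scene tin 426 [ 787.3 -198.4   86. ] [ 758. -228.   80.] [ 817. -168.   91.] [ 787.3 -197.8]
handle px 311
scene handle ((489.59814453125, -264.8365478515625), (21.02980613708496, 145.32833862304688), 80.08841705322266)
 line [ 9.8535252e-01 -1.7052984e-01  4.9101920e+02 -2.6489700e+02] x range 417.1599329588978 559.9336612331798
scene ball 204 [ 621.3 -288.    45.6] ((233.71739196777344, 306.2826232910156), 8.20844554901123)
scene disc ((616.1600341796875, -286.6187438964844), 50.83285140991211)
side key? [298.  208.7] [295 206   7   6  27] [530.8 176.4  66. ] 64.2
side key? [302. 223.] [299 218   7  11  56] [536.1 110.5  66. ] 64.9
side head 714 [646.2 -65.8 360.3] [ -17. -110.  350.] [696.   4. 369.] [339.5 -34.6]
side col 58 [641.4 109.9 377.2] [622.  96. 374.] [685. 124. 383.] [653.5 116.8]
side tin 278 [ 782.9 -201.    83.8] [ 754. -230.   80.] [ 812. -170.   91.] [ 783.8 -200.9]
side handle ((486.3206481933594, -268.9476013183594), (23.842342376708984, 149.5790557861328), 79.27081298828125)
 line [ 9.8380661e-01 -1.7923310e-01  4.8618515e+02 -2.6744061e+02] x range 412.15256385329513 559.655592999585
side ball 187 [ 609.6 -293.2   44. ] ((346.132080078125, 334.1981201171875), 7.850107669830322)
side disc ((600.9158935546875, -287.5177307128906), 59.06699752807617)
```

```bash
cat >> h.py <<'E'
def rows(cur,tgt):
    """cur,tgt: x,y,z,phi(deg of tool x, tool down). normalised tool shift + turn"""
    c=np.array(cur,float);t=np.array(tgt,float);p=np.radians(c[3])
    d=t[:3]-c[:3]; dphi=(t[3]-c[3]+180)%360-180
    return np.round([(d[0]*np.cos(p)+d[1]*np.sin(p))/800,(d[0]*np.sin(p)-d[1]*np.cos(p))/800,-d[2]/800,0,0,-dphi/360],4)
def pose(cur,row):
    p=np.radians(cur[3]);a,b,c=np.array(row[:3])*800
    return np.array([cur[0]+a*np.cos(p)+b*np.sin(p),cur[1]+a*np.sin(p)-b*np.cos(p),cur[2]-c,cur[3]-row[5]*360])
E
python3 - <<'E'
from h import *
S={n:dict(np.load(n+"0.npz")) for n in("scene","side","wrist")}
w=S["wrist"]; T=R.from_quat([.177,.984,0,0]); e=w["eye"]-np.array([209.231,561.604,221.829])
print("cam in tool",T.inv().apply(e),"look",T.inv().apply(rot(w).apply([0,0,-1])),"up",T.inv().apply(rot(w).apply([0,1,0])))
for a,b in(((337.2,200.2),(298,208.7)),((324.5,211),(302,223)),((233.7,306.3),(346.1,334.2))): print(tri(S["scene"],a,S["side"],b))
print(rows([209.557,562.181,222.623,159.6],[480,150,240,185]))
E
```

```text
cam in tool [  85.03448431    0.79400912 -162.52249422] look [-0.30505314 -0.00363445  0.9523284 ] up [9.52333791e-01 6.33790057e-04 3.05057288e-01]
(array([531.35754161, 188.45266074,  53.73927267]), np.float64(1.7749464716864658))
(array([537.06088797, 124.73317709,  50.9237481 ]), np.float64(2.9227848296285104))
(array([ 611.85623355, -285.35541217,   26.18203257]), np.float64(0.4109882044868792))
[-0.4964 -0.3651 -0.0217  0.      0.     -0.0706]
```

Emit:
send_rows(rows=[[[-0.49, -0.37, -0.02, 0, 0, -0.07], [-0.49, -0.37, -0.02, 0, 0, -0.07], [-0.49, -0.37, -0.02, 0, 0, -0.07], [-0.49, -0.37, -0.02, 0, 0, -0.07], [-0.49, -0.37, -0.02, 0, 0, -0.07], [-0.49, -0.37, -0.02, 0, 0, -0.07], [-0.49, -0.37, -0.02, 0, 0, -0.07], [-0.49, -0.37, -0.02, 0, 0, -0.07], [-0.49, -0.37, -0.02, 0, 0, -0.07], [-0.49, -0.37, -0.02, 0, 0, -0.07], [-0.49, -0.37, -0.02, 0, 0, -0.07], [-0.49, -0.37, -0.02, 0, 0, -0.07], [-0.49, -0.37, -0.02, 0, 0, -0.07], [-0.49, -0.37, -0.02, 0, 0, -0.07], [-0.49, -0.37, -0.02, 0, 0, -0.07], [-0.49, -0.37, -0.02, 0, 0, -0.07]]], jaw=1, squeeze=20)

```text
clock: 1.48
tcp_pos: [472.5, 148.8, 238.4]
tool_rot: [-0.001, -0.042, 0.999, 0.0]
wrist_force: [0.3, 0.7, 0.7]
gripper_width: 0.006
grasp_force: 0.0
```

```bash
python3 - <<'E'
from h import *
from station import bot
print(pose([209.557,562.181,222.623,159.6],[-.49,-.37,-.02,0,0,-.07]))
o=bot.get_obs();print(o["clock"],o["tcp_pos"],o["tool_rot"],o["wrist_force"],o["joint_pos"])
s=bot.snapshot("wrist");np.savez("wrist1.npz",**s);cv2.imwrite("pics/w1.png",s["pixels"][...,::-1]);print(s["eye"])
E
```

```text
[473.79421387 148.10528856 238.623      184.8       ]
1.4833 [472.45891322 148.82486423 238.37079808] [-5.72175190e-04 -4.19970398e-02  9.99117562e-01  1.33847404e-04] [0.27687494 0.71429851 0.73834797] [ 1.65297912e-01  1.92699616e-01  1.70789207e+00  4.29377593e-04
  1.24210374e+00 -1.48965605e+00]
[388.01182446 142.23372143 400.89388403]
```

View pics/w1.png

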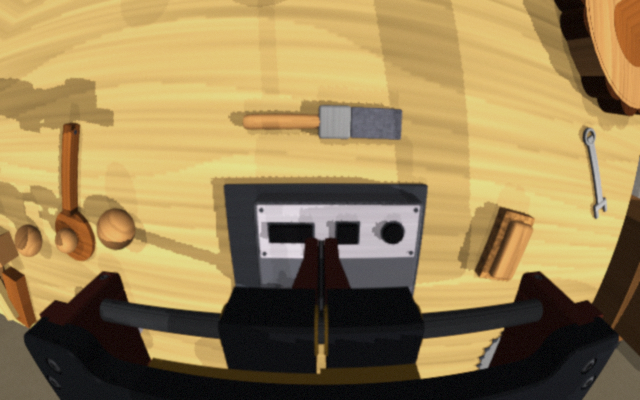

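The wrist view shows the long key at (290,233), the square key at (347,233) and the round key at (392,233). The paddle is at the left, with its ball at (67,240). I'll compute the positions from the fisheye rays.

```bash
cat >> h.py <<'E'
def frays(s,uv):
    uv=np.atleast_2d(np.array(uv,float)); a=(uv[:,0]-s["cx"])/s["fx"];b=-(uv[:,1]-s["cy"])/s["fy"]
    th=np.hypot(a,b); k=np.sin(th)/np.maximum(th,1e-9)
    return rot(s).apply(np.stack([a*k,b*k,-np.cos(th)],1))
def fplane(s,uv,z):
    d=frays(s,uv);e=np.array(s["eye"]);return e+d*((z-e[2])/d[:,2])[:,None]
E
python3 - <<'E'
from h import *
s=dict(np.load("wrist1.npz")); g=cv2.cvtColor(s["pixels"],cv2.COLOR_RGB2GRAY)
m=np.zeros_like(g); m[215:252,262:412]=(g[215:252,262:412]<85)
k,l,st,c=cv2.connectedComponentsWithStats(m)
K=[]
for i in range(1,k):
    if st[i,4]>60:
        u=np.argwhere(l==i)[:,::-1]; q=fplane(s,u,66); r=cv2.minAreaRect(q[:,:2].astype(np.float32)); print(c[i].round(1),st[i],np.round(r[0],1),np.round(r[1],1),round(r[2],1),q.mean(0).round(1))
# foot plate outline: dark vs wood, on z=8 ; panel
lab=cv2.cvtColor(s["pixels"],cv2.COLOR_RGB2HSV)
# foot front edge pixels
for nm,p,z in(("foot FL",(225,185),8),("foot FR",(426,185),8),("panel screws",(263,210),56),("",(418,212),56)): print(nm,fplane(s,p,z).round(1))
E
```

```text
[313.4 235.2] [ 268  221   91   31 1815] [538.5 145.2] [ 38.8 106.9] 6.6 [536.2 145.5  66. ]
[391.8 232.1] [380 221  24  23 422] [525.4 238.4] [29.  28.4] 10.4 [525.  238.7  66. ]
foot FL [[499.5  21.1   8. ]]
foot FR [[476.6 293.    8. ]]
panel screws [[513.2  83.2  56. ]]
 [[500.4 270.5  56. ]]
```

```bash
python3 - <<'E'
from h import *
s=dict(np.load("wrist1.npz")); g=cv2.cvtColor(s["pixels"],cv2.COLOR_RGB2GRAY)
for nm,a,b in(("long",262,316),("sq",333,364),("round",375,410)):
    m=np.zeros_like(g); m[217:250,a:b]=(g[217:250,a:b]<70)
    cols=np.where(m.sum(0)>8)[0]; rws=np.where(m.sum(1)>8)[0]
    print(nm,cols.min(),cols.max(),rws.min(),rws.max(),fplane(s,[[(cols.min()+cols.max())/2,(rws.min()+rws.max())/2]],66).round(1), fplane(s,[[cols.min(),232],[cols.max(),232]],66)[:,1].round(1))
print(rows([473.794,148.105,238.623,184.8],[526,238,85,184.8]))
E
```

```text
long 268 315 223 249 [[539.3 119.7  66. ]] [ 91.5 147.1]
sq 333 358 222 243 [[529.5 182.9  66. ]] [168.2 197.7]
round 382 402 223 242 [[525.4 238.9  66. ]] [226.5 251.3]
[-0.0744  0.1065  0.192   0.      0.     -0.    ]
```

Emit:
send_rows(rows=[[[-0.075, 0.107, 0.1, 0, 0, 0], [-0.075, 0.107, 0.1, 0, 0, 0], [-0.075, 0.107, 0.1, 0, 0, 0], [-0.075, 0.107, 0.15, 0, 0, 0], [-0.075, 0.107, 0.19, 0, 0, 0], [-0.075, 0.107, 0.205, 0, 0, 0], [-0.075, 0.107, 0.21, 0, 0, 0], [-0.075, 0.107, 0.215, 0, 0, 0], [-0.075, 0.107, 0.218, 0, 0, 0], [-0.075, 0.107, 0.22, 0, 0, 0], [-0.075, 0.107, 0.221, 0, 0, 0], [-0.075, 0.107, 0.221, 0, 0, 0], [-0.075, 0.107, 0.221, 0, 0, 0]]])

```text
clock: 2.62
tcp_pos: [527.0, 238.5, 63.0]
tool_rot: [0.001, -0.041, 0.999, 0.0]
wrist_force: [-1.1, 2.1, 2.5]
gripper_width: 0.007
grasp_force: 1.5
```

Emit:
send_rows(rows=[[[0, 0, 0.002, 0, 0, 0], [0, 0, 0.004, 0, 0, 0], [0, 0, 0.004, 0, 0, 0], [0, 0, 0.004, 0, 0, 0]]])

```text
clock: 2.95
tcp_pos: [527.1, 238.5, 61.0]
tool_rot: [0.001, -0.041, 0.999, 0.0]
wrist_force: [-6.1, -0.3, 20.1]
gripper_width: 0.009
grasp_force: 10.2
```

Emit:
send_rows(rows=[[[0, 0, -0.03, 0, 0, 0], [0, 0, -0.03, 0, 0, 0], [0, 0, -0.03, 0, 0, 0], [0, -0.03, -0.03, 0, 0, 0], [0.001, -0.07, -0.03, 0, 0, 0], [0.001, -0.07, -0.03, 0, 0, 0], [0.001, -0.07, -0.02, 0, 0, 0], [0.001, -0.07, -0.012, 0, 0, 0], [0.001, -0.07, -0.008, 0, 0, 0], [0.001, -0.07, -0.005, 0, 0, 0], [0.001, -0.07, -0.003, 0, 0, 0], [0.001, -0.07, -0.001, 0, 0, 0], [0.001, -0.07, 0, 0, 0, 0], [0.001, -0.07, 0, 0, 0, 0], [0.001, -0.07, 0, 0, 0, 0]]])

```text
clock: 4.2
tcp_pos: [529.6, 182.6, 60.9]
tool_rot: [0.0, -0.042, 0.999, -0.0]
wrist_force: [-7.4, -3.8, 25.0]
gripper_width: -0.0
grasp_force: 13.1
```

Emit:
send_rows(rows=[[[0, 0, -0.03, 0, 0, 0], [0, 0, -0.03, 0, 0, 0], [0, 0, -0.03, 0, 0, 0], [0, -0.04, -0.03, 0, 0, 0], [0, -0.085, -0.03, 0, 0, 0], [0, -0.085, -0.03, 0, 0, 0], [0, -0.085, -0.02, 0, 0, 0], [0, -0.085, -0.012, 0, 0, 0], [0, -0.085, -0.008, 0, 0, 0], [0, -0.085, -0.005, 0, 0, 0], [0, -0.085, -0.003, 0, 0, 0], [0, -0.085, -0.001, 0, 0, 0], [0, -0.085, 0, 0, 0, 0], [0, -0.085, 0, 0, 0, 0], [0, -0.085, 0, 0, 0, 0]]])

```text
clock: 5.45
tcp_pos: [535.0, 115.3, 60.8]
tool_rot: [-0.0, -0.042, 0.999, -0.0]
wrist_force: [-7.6, -2.5, 27.7]
gripper_width: 0.003
grasp_force: 13.6
```

```bash
python3 -c "
from h import *
print(rows([536,114.8,58.6,184.8],[445,-255,200,170]))"
```

```text
[ 0.152  -0.4511 -0.1768  0.      0.      0.0411]
```

Emit:
send_rows(rows=[[[0, 0, -0.05, 0, 0, 0], [0, 0, -0.1, 0, 0, 0], [0, 0, -0.15, 0, 0, 0], [0.03, -0.08, -0.177, 0, 0, 0], [0.152, -0.451, -0.177, 0, 0, 0.041], [0.152, -0.451, -0.177, 0, 0, 0.041], [0.152, -0.451, -0.177, 0, 0, 0.041], [0.152, -0.451, -0.177, 0, 0, 0.041], [0.152, -0.451, -0.177, 0, 0, 0.041], [0.152, -0.451, -0.177, 0, 0, 0.041], [0.152, -0.451, -0.177, 0, 0, 0.041], [0.152, -0.451, -0.177, 0, 0, 0.041], [0.152, -0.451, -0.177, 0, 0, 0.041], [0.152, -0.451, -0.177, 0, 0, 0.041], [0.152, -0.451, -0.177, 0, 0, 0.041], [0.152, -0.451, -0.177, 0, 0, 0.041], [0.152, -0.451, -0.177, 0, 0, 0.041]]], jaw=-1)

```text
clock: 6.87
tcp_pos: [444.7, -253.0, 200.0]
tool_rot: [-0.0, 0.086, 0.996, 0.0]
wrist_force: [-0.1, -0.5, 0.3]
gripper_width: 1.0
grasp_force: 0.0
```

```bash
python3 - <<'E'
from h import *
from station import bot
print(pose([536,114.8,58.6,184.8],[.152,-.451,-.177,0,0,.041]))
o=bot.get_obs();print(o["clock"],o["tcp_pos"],o["tool_rot"],o["gripper_width"])
s=bot.snapshot("wrist");np.savez("wrist2.npz",**s);cv2.imwrite("pics/w2.png",s["pixels"][...,::-1])
E
```

```text
[ 445.01743419 -254.90984937  200.2         170.04      ]
6.8667 [ 444.65447596 -252.99430306  199.99952507] [-3.36825846e-04  8.60803940e-02  9.96288025e-01  4.71901856e-04] 0.999713145614177
```

View pics/w2.png

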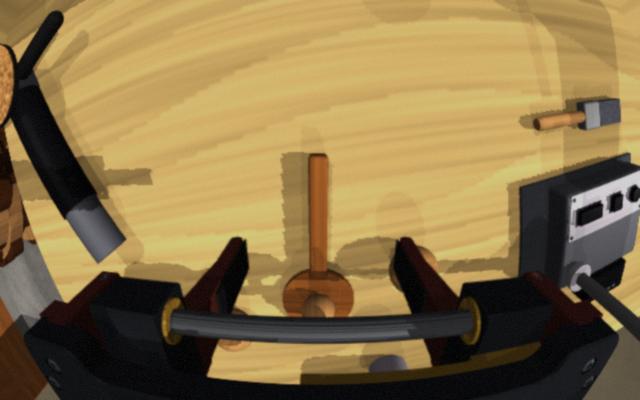

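The wrist view shows the handle from its end at (318,155) to the disc edge at (319,272), centred between the open fingers. The loose ball is just right of the right finger at (412,268).

```bash
python3 - <<'E'
from h import *
s=dict(np.load("wrist2.npz")); hsv=cv2.cvtColor(s["pixels"],cv2.COLOR_RGB2HSV)
print(hsv[200,318],hsv[200,340],hsv[200,295])
h,sa,v=[x.astype(int) for x in cv2.split(hsv)]
m=np.zeros((400,640),np.uint8); reg=(slice(145,300),slice(280,358))
sub=s["pixels"][reg].astype(int); m[reg]=((sub[...,0]-sub[...,2])>60)&((sub[...,0]/np.maximum(sub[...,1],1))>1.5)
rws=[]
for r in range(150,300,5):
    c=np.where(m[r])[0]
    if len(c)>5: rws.append((r,c.min(),c.max()))
print(rws)
q=np.array([fplane(s,[[(a+b)/2,r]],26)[0] for r,a,b in rws if b-a<24 and r>158 and r<262])
L=cv2.fitLine(q[:,:2].astype(np.float32),cv2.DIST_HUBER,0,.01,.01).ravel();print(L,np.degrees(np.arctan2(L[1],L[0])))
print("widths",[np.linalg.norm(np.diff(fplane(s,[[a,r],[b+1,r]],26),axis=0)).round(1) for r,a,b in rws])
r0=np.where(m.sum(1)>5)[0].min(); e=fplane(s,[[318,r0]],26)[0];print("end",r0,e)
d=L[:2]*np.sign(L[0]); x=e[:2]; x=L[2:]+d*((x-L[2:])@d); print("grip",x+52*d,"disc",x+202*d)
# disc width
rr=max(rws,key=lambda t:t[2]-t[1]);print(rr,fplane(s,[[(rr[1]+rr[2])/2,rr[0]]],12))
E
```

```text
[ 13 191 160] [ 22 118 211] [ 19 135 164]
[(160, np.int64(309), np.int64(326)), (165, np.int64(309), np.int64(327)), (170, np.int64(309), np.int64(327)), (175, np.int64(309), np.int64(327)), (180, np.int64(309), np.int64(327)), (185, np.int64(309), np.int64(326)), (190, np.int64(309), np.int64(326)), (195, np.int64(309), np.int64(326)), (200, np.int64(309), np.int64(326)), (205, np.int64(309), np.int64(326)), (210, np.int64(309), np.int64(326)), (215, np.int64(309), np.int64(326)), (220, np.int64(309), np.int64(326)), (225, np.int64(309), np.int64(326)), (230, np.int64(310), np.int64(326)), (235, np.int64(310), np.int64(326)), (240, np.int64(310), np.int64(326)), (245, np.int64(310), np.int64(326)), (250, np.int64(310), np.int64(326)), (255, np.int64(310), np.int64(326)), (260, np.int64(310), np.int64(326)), (265, np.int64(310), np.int64(326)), (270, np.int64(311), np.int64(326)), (275, np.int64(299), np.int64(334)), (280, np.int64(291), np.int64(346)), (285, np.int64(287), np.int64(349)), (290, np.int64(284), np.int64(351)), (295, np.int64(283), np.int64(352))]
[ 9.8566383e-01 -1.6872124e-01  4.8135376e+02 -2.6302103e+02] -9.713477
widths [np.float64(19.8), np.float64(21.0), np.float64(21.1), np.float64(21.1), np.float64(21.2), np.float64(20.2), np.float64(20.3), np.float64(20.4), np.float64(20.5), np.float64(20.6), np.float64(20.7), np.float64(20.8), np.float64(21.0), np.float64(21.1), np.float64(20.0), np.float64(20.2), np.float64(20.3), np.float64(20.4), np.float64(20.6), np.float64(20.7), np.float64(20.9), np.float64(21.1), np.float64(20.0), np.float64(45.4), np.float64(71.3), np.float64(81.0), np.float64(88.3), np.float64(91.8)]
end 156 [ 414.21485488 -250.75118183   26.        ]
grip [ 465.34010089 -260.27988407] disc [ 613.18967593 -285.58807156]
(295, np.int64(283), np.int64(352)) [[ 601.29370317 -284.9257158    12.        ]]
```

```bash
python3 -c "
from h import *
print(rows([445.02,-254.9,200.2,170.04],[465,-261,4,170.3]))"
```

```text
[-0.0259 -0.0032  0.2452  0.      0.     -0.0007]
```

Emit:
send_rows(rows=[[[-0.026, -0.003, 0.04, 0, 0, -0.001], [-0.026, -0.003, 0.09, 0, 0, -0.001], [-0.026, -0.003, 0.13, 0, 0, -0.001], [-0.026, -0.003, 0.17, 0, 0, -0.001], [-0.026, -0.003, 0.2, 0, 0, -0.001], [-0.026, -0.003, 0.22, 0, 0, -0.001], [-0.026, -0.003, 0.235, 0, 0, -0.001], [-0.026, -0.003, 0.24, 0, 0, -0.001], [-0.026, -0.003, 0.244, 0, 0, -0.001], [-0.026, -0.003, 0.245, 0, 0, -0.001], [-0.026, -0.003, 0.245, 0, 0, -0.001], [-0.026, -0.003, 0.245, 0, 0, -0.001]]])

```text
clock: 7.92
tcp_pos: [465.2, -261.3, 5.2]
tool_rot: [0.001, 0.084, 0.996, -0.0]
wrist_force: [0.2, -0.1, 0.1]
gripper_width: 0.997
grasp_force: 0.0
```

Emit:
send_rows(rows=[[[0, 0, 0, 0, 0, 0], [0, 0, 0, 0, 0, 0], [0, 0, 0, 0, 0, 0], [0, 0, 0, 0, 0, 0], [0, 0, 0, 0, 0, 0], [0, 0, 0, 0, 0, 0], [0, 0, 0, 0, 0, 0], [0, 0, 0, 0, 0, 0], [0, 0, 0, 0, 0, 0], [0, 0, 0, 0, 0, 0], [0, 0, 0, 0, 0, 0], [0, 0, 0, 0, 0, 0]]], jaw=1, squeeze=10)

```text
clock: 8.92
tcp_pos: [464.4, -261.0, 4.2]
tool_rot: [-0.0, 0.084, 0.996, -0.0]
wrist_force: [0.8, 0.1, -0.5]
gripper_width: 0.25
grasp_force: 10.0
```

Emit:
send_rows(rows=[[[0, 0, 0, 0, 0, 0], [0, 0, 0, 0, 0, 0], [0, 0, 0, 0, 0, 0], [0, 0, 0, 0, 0, 0]]], squeeze=50)

```text
clock: 9.25
tcp_pos: [464.4, -261.1, 4.3]
tool_rot: [-0.0, 0.084, 0.996, -0.0]
wrist_force: [0.1, 0.4, -0.4]
gripper_width: 0.25
grasp_force: 50.0
```

Emit:
send_rows(rows=[[[0, 0, -0.001, 0, 0, 0], [0, 0, -0.003, 0, 0, 0], [0, 0, -0.006, 0, 0, 0], [0, 0, -0.01, 0, 0, 0], [0, 0, -0.015, 0, 0, 0], [0, 0, -0.021, 0, 0, 0], [0, 0, -0.028, 0, 0, 0], [0, 0, -0.035, 0, 0, 0], [0, 0, -0.042, 0, 0, 0], [0, 0, -0.049, 0, 0, 0], [0, 0, -0.055, 0, 0, 0], [0, 0, -0.06, 0, 0, 0], [0, 0, -0.064, 0, 0, 0], [0, 0, -0.067, 0, 0, 0], [0, 0, -0.069, 0, 0, 0], [0, 0, -0.07, 0, 0, 0], [0, 0, -0.07, 0, 0, 0], [0, 0, -0.07, 0, 0, 0], [0, 0, -0.07, 0, 0, 0]]])

```text
clock: 10.83
tcp_pos: [464.3, -261.0, 60.1]
tool_rot: [-0.0, 0.084, 0.996, 0.0]
wrist_force: [-1.2, 0.9, -2.6]
gripper_width: 0.245
grasp_force: 50.0
```

```bash
python3 - <<'E'
from h import *
from station import bot
im=[]
for n in("scene","side"):
    s=bot.snapshot(n);np.savez(n+"3.npz",**s)
    P=cloud(s);z=P[...,2]
    reg=(P[...,0]>480)&(P[...,0]<680)&(P[...,1]>-350)&(P[...,1]<-225)&(z>40)&(s["depth"]>0)
    dd=reg&(P[...,0]>570)&(z<85); q=P[dd]; A=np.c_[q[:,:2],np.ones(len(q))]
    c=np.linalg.lstsq(A,q[:,2],rcond=None)[0]; res=np.abs(A@c-q[:,2]);k=res<4
    c=np.linalg.lstsq(A[k],q[k,2],rcond=None)[0]
    print(n,"disc plane slope",c[:2].round(3),len(q),q.mean(0).round(1)); 
    b=reg&(z>90); print(" ball",P[b].mean(0).round(1) if b.any() else None,b.sum())
    x=s["pixels"][240:380,180:320] if n=="scene" else s["pixels"][260:400,260:400]
    im.append(cv2.resize(x,None,fx=2.8,fy=2.8,interpolation=cv2.INTER_CUBIC))
cv2.imwrite("pics/lift.png",np.hstack(im)[...,::-1])
E
```

```text
scene disc plane slope [-0.016 -0.001] 795 [ 623.1 -288.9   68.1]
 ball [ 506.1 -268.5  338.1] 3518
side disc plane slope [0. 0.] 728 [ 612.1 -294.7   66.1]
 ball [ 510.5 -271.6  366.1] 1414
```

View pics/lift.png

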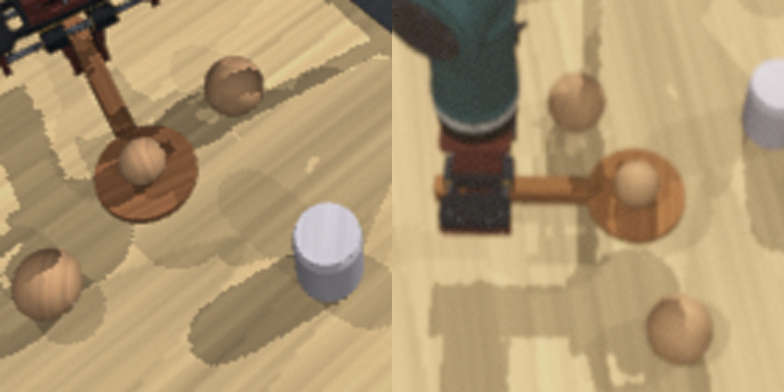

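The paddle is held level with the ball in its pocket: (142,160) in the left panel and (637,183) in the right. I'll lift on.

Emit:
send_rows(rows=[[[0, 0, -0.001, 0, 0, 0], [0, 0, -0.004, 0, 0, 0], [0, 0, -0.008, 0, 0, 0], [0, 0, -0.014, 0, 0, 0], [0, 0, -0.022, 0, 0, 0], [0, 0, -0.032, 0, 0, 0], [0, 0, -0.043, 0, 0, 0], [0, 0, -0.054, 0, 0, 0], [0, 0, -0.065, 0, 0, 0], [0, 0, -0.076, 0, 0, 0], [0, 0, -0.087, 0, 0, 0], [0, 0, -0.097, 0, 0, 0], [0, 0, -0.106, 0, 0, 0], [0, 0, -0.114, 0, 0, 0], [0, 0, -0.12, 0, 0, 0], [0, 0, -0.124, 0, 0, 0], [0, 0, -0.126, 0, 0, 0], [0, 0, -0.126, 0, 0, 0]]])

```text
clock: 12.43
tcp_pos: [464.6, -261.1, 161.3]
tool_rot: [0.0, 0.084, 0.996, -0.0]
wrist_force: [0.2, 0.6, -2.0]
gripper_width: 0.245
grasp_force: 50.0
```

Emit:
send_rows(rows=[[[0, 0.001, 0, 0, 0, 0], [0, 0.003, 0, 0, 0, 0], [0, 0.006, 0, 0, 0, 0], [0, 0.01, 0, 0, 0, 0], [0, 0.015, 0, 0, 0, 0], [0, 0.021, 0, 0, 0, 0], [0, 0.028, 0, 0, 0, 0], [0, 0.036, 0, 0, 0, 0], [0, 0.045, 0, 0, 0, 0], [0, 0.055, 0, 0, 0, 0], [0, 0.065, 0, 0, 0, 0], [0, 0.075, 0, 0, 0, 0], [-0.001, 0.085, 0, 0, 0, 0], [-0.001, 0.095, 0, 0, 0, 0], [-0.002, 0.105, 0, 0, 0, 0], [-0.002, 0.115, 0, 0, 0, 0], [-0.003, 0.125, 0, 0, 0, 0], [-0.003, 0.135, 0, 0, 0, 0], [-0.003, 0.145, 0, 0, 0, 0], [-0.003, 0.155, 0, 0, 0, 0]]])

```text
clock: 14.1
tcp_pos: [487.7, -138.4, 161.1]
tool_rot: [-0.0, 0.084, 0.996, -0.0]
wrist_force: [1.2, 0.3, -2.2]
gripper_width: 0.249
grasp_force: 50.0
```

Emit:
send_rows(rows=[[[0, 0.01, 0, 0, 0, 0], [0, 0.02, 0, 0, 0, 0], [0, 0.03, 0, 0, 0, 0], [0, 0.04, 0, 0, 0, 0], [0, 0.05, 0, 0, 0, 0], [0, 0.06, 0, 0, 0, 0], [0, 0.07, 0, 0, 0, 0], [0, 0.079, 0, 0, 0, 0], [0, 0.087, 0, 0, 0, 0], [0, 0.094, 0, 0, 0, 0], [0, 0.1, 0, 0, 0, 0], [0, 0.106, 0, 0, 0, 0], [0, 0.111, 0, 0, 0, 0], [0, 0.115, 0, 0, 0, 0], [0, 0.118, 0, 0, 0, 0], [0, 0.12, 0, 0, 0, 0], [0, 0.121, 0, 0, 0, 0], [0, 0.122, 0, 0, 0, 0], [0, 0.122, 0, 0, 0, 0], [0, 0.122, 0, 0, 0, 0]]])

```text
clock: 15.77
tcp_pos: [503.9, -43.1, 161.1]
tool_rot: [-0.0, 0.084, 0.996, -0.0]
wrist_force: [0.0, -0.5, -0.5]
gripper_width: 0.249
grasp_force: 50.0
```

```bash
python3 - <<'E'
from h import *
from station import bot
im=[]
for n in("scene","side","wrist"):
    s=bot.snapshot(n);np.savez(n+"4.npz",**s)
    if n=="wrist": x=s["pixels"][240:400,220:420]; im.append(cv2.resize(x,(266,212))); continue
    P=cloud(s);z=P[...,2];g=(s["depth"]>0)&(P[...,0]>580)&(P[...,0]<730)&(P[...,1]>-150)
    hd=g&(z>340)&(z<375)&(P[...,1]<-5)&(P[...,0]<710); pd=g&(z>160)&(z<178)&(P[...,1]<10); b=g&(z>180)&(z<225)&(P[...,1]<10)
    for nm,m in(("head",hd),("disc",pd),("ball",b)):
        q=P[m]; 
        if len(q): print(n,nm,len(q),q.mean(0).round(1),np.percentile(q,[2,98],axis=0).round().tolist())
    x=s["pixels"][130:290,230:430] if n=="scene" else s["pixels"][160:320,250:450]
    im.append(cv2.resize(x,(266,212),interpolation=cv2.INTER_CUBIC))
cv2.imwrite("pics/f4.png",np.hstack(im)[...,::-1])
o=bot.get_obs();print(o["clock"],o["tcp_pos"],o["qvel"].round(3))
E
```

```text
scene head 997 [664.5 -67.3 360.7] [[621.0, -106.0, 342.0], [699.0, -13.0, 369.0]]
scene disc 723 [660.5 -74.5 169.1] [[606.0, -116.0, 162.0], [703.0, -24.0, 174.0]]
scene ball 280 [646.7 -70.4 196.7] [[584.0, -90.0, 181.0], [676.0, -51.0, 211.0]]
side head 768 [653.1 -71.1 358.7] [[616.0, -107.0, 341.0], [692.0, -14.0, 366.0]]
side disc 599 [645.9 -78.7 167.1] [[588.0, -119.0, 162.0], [696.0, -25.0, 176.0]]
side ball 206 [640.5 -75.9 196. ] [[584.0, -93.0, 180.0], [669.0, -53.0, 209.0]]
15.9167 [503.9310205  -43.14014789 161.03530774] [-0.    -0.     0.001 -0.     0.001  0.001]
```

View pics/f4.png

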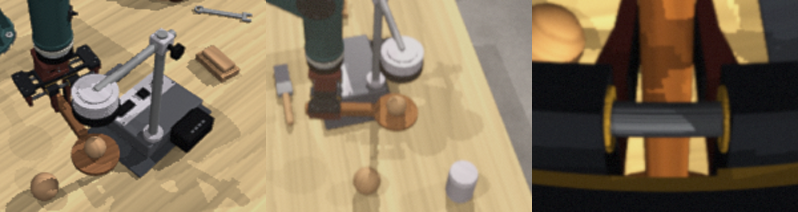

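```bash
python3 - <<'E'
from h import *
for n in("scene","side"):
    s=dict(np.load(n+"4.npz"));P=cloud(s);z=P[...,2];ok=s["depth"]>0
    f=lambda m,zz:(lambda q:(np.round(cv2.minEnclosingCircle(q)[0],1),round(cv2.minEnclosingCircle(q)[1],1),cv2.fitEllipse(cv2.convexHull(q))[:2]))(onplane(s,np.argwhere(m)[:,::-1],zz)[:,:2].astype(np.float32))
    b=(ok&(z>182)&(z<220)&(P[...,0]>615)&(P[...,0]<690)&(P[...,1]<-30)&(P[...,1]>-120))
    c,r=cv2.minEnclosingCircle(np.argwhere(b)[:,::-1].astype(np.float32)); print(n,"ball",onplane(s,c,190).round(1),r)
    print(" disc",f(ok&(z>163)&(z<176)&(P[...,0]>605)&(P[...,0]<710)&(P[...,1]<-20)&(P[...,1]>-130),169))
    m=(ok&(z>355)&(z<371)&(P[...,0]>595)&(P[...,0]<712)&(P[...,1]<-15)&(P[...,1]>-125)).astype(np.uint8)
    m=cv2.morphologyEx(m,cv2.MORPH_OPEN,np.ones((9,9)))
    print(" head",f(m>0,364),P[m>0].mean(0).round(1))
E
```

```text
scene ball [[654.9 -69.1 190. ]] 8.322122573852539
 disc (array([654.8, -71.3]), 51.9, ((655.6891479492188, -69.95137786865234), (98.74706268310547, 102.32475280761719)))
 head (array([662. , -69.1]), 43.2, ((662.8742065429688, -67.33280944824219), (78.97999572753906, 82.13702392578125))) [664.1 -67.5 363. ]
side ball [[650.6 -73.  190. ]] 7.591819763183594
 disc (array([649.2, -74.2]), 51.8, ((651.0243530273438, -73.80499267578125), (96.49618530273438, 102.33279418945312)))
 head (array([652.9, -71.3]), 42.2, ((653.0242919921875, -71.39644622802734), (79.44742584228516, 82.80567932128906))) [652.1 -70.6 360.7]
```

The ball is 2–7 mm from the head axis in both views. I'll nudge it by 4 mm and let it settle.

Emit:
send_rows(rows=[[[-0.001, 0, 0, 0, 0, 0], [-0.002, 0.001, 0, 0, 0, 0], [-0.004, 0.001, 0, 0, 0, 0], [-0.005, 0.002, 0, 0, 0, 0], [-0.005, 0.002, 0, 0, 0, 0], [-0.005, 0.002, 0, 0, 0, 0], [-0.005, 0.002, 0, 0, 0, 0], [-0.005, 0.002, 0, 0, 0, 0], [-0.005, 0.002, 0, 0, 0, 0], [-0.005, 0.002, 0, 0, 0, 0], [-0.005, 0.002, 0, 0, 0, 0], [-0.005, 0.002, 0, 0, 0, 0]]])

```text
clock: 16.92
tcp_pos: [508.1, -42.1, 161.1]
tool_rot: [-0.0, 0.084, 0.996, -0.0]
wrist_force: [-0.3, -0.5, -1.4]
gripper_width: 0.244
grasp_force: 50.0
```

```bash
python3 -c "
from station import bot
o=bot.get_obs();print(o['clock'],o['tcp_pos'],o['grasp_force'],o['qvel'].round(4))
print(bot.finish_job())"
```

```text
16.9167 [508.13722589 -42.1111214  161.05735309] 49.99942123889923 [ 0.      0.0001 -0.0018 -0.0022 -0.002  -0.    ]
the job is handed in; nothing more can be done
None
```

I pressed the three keys in order, and the gripper is holding the paddle still under the lamp head with the ball in its pocket, about 10 cm below the lens and within a few millimetres of centre; the job was handed in at 16.9 s, with no verdict shown.

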